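Put the mixed-up polishing supplies back in their own trays

ROBOT

A 7-joint arm with a two-finger parallel gripper is mounted at the origin on the work surface. World frame = base frame: x ahead of the robot, y to its left, z up, the work surface at z = 0. Lengths are in m, angles in rad, forces in N, time in s.
With the tool pointing down it reaches from about 0.35 to 0.9 m from the base axis. Payload 8.1 kg.
Tool frame: the origin (TCP) lies at the very end of the fingers, on their centre line; the grasp point (between the pads) lies 19 mm behind it (arm.grasp_offset is the distance from the TCP to the grasp point, in m); z points along the fingers, y is the line along which they close (so a half turn about z gives the same grasp; the last joint's range is limited). The gripper opens to 85 mm and grips with 20 to 120 N. Pads are 22 mm wide; open, the fingers measure 114 mm over their backs; the gripper's body (76 mm by 85 mm) begins 54 mm behind the grasp point. The pads swing forward as they close: fully open they stand 13 mm farther back than shut.
Start: joints at [-1.301, 0.434, 0.025, 1.573, -0.012, 1.134, -0.075], TCP at [0.228, 0.582, 0.231] pointing down, gripper open.
Joint ranges: [-2.62, 2.62], [-0.44, 2.09], [-1.27, 1.32], [0.08, 2.57], [-1.32, 4.46], [0.12, 2], [-2.74, 2.74]. Speed limits (rad/s): [2.22, 2.22, 3.01, 3.01, 3.14, 3.14, 3.14].

INTERFACE

Orientations are given as a rotation vector (axis times angle).
In Python, from workcell import arm, viewer gives the robot as it stands. The module is installed in compiled form; this text tells all that it offers.
- The arm moves only by the tool move_arm, never from a script. Its argument "motion" is a list that holds one entry, the list of rows, each a list of 7 numbers: the shift along the world's x, y, z in mm, then the turn, a rotation vector about the world's x, y, z in rad, then the opening, from 0 (shut) to 1 (fully open). In form: [[[x, y, z, wx, wy, wz, jaw], ...]]. A call has 1 to 10 rows; each row shifts and turns the commanded pose from where the row before left it; what a row does not reach is not made up. A row lasts 1/8 s, in which the tool goes at most 62.5 mm and 10.7 degrees, less where a joint would pass 70% of its speed; a pose out of reach is approached as far as the arm can. A call is refused whole if a number of a shift passes 62.5 or a number of a turn 0.188, either way. A call with a gripper value outside its range is refused whole. The fingers move at their own pace and stop on an object; the grip force is fixed at half the most. Time passes only in rows, so rows that do not move let the fingers close. It gives the time, the measured TCP pose, the force, the opening and the grip force at its end, in the units of the state.
- arm.get_obs(): the state, without advancing time (a new reading comes with each control period).
- viewer.grab_frame(name): name is "side" or "top" or "wrist"; returns the picture (480x640x3 uint8, red, green, blue); there is no depth.
- viewer.camera_params(name): a dict with "camera_matrix" (3x3 intrinsics, pixels), "cam_to_world" (4x4, takes a point from camera to world coordinates); the wrist camera has in their place "mount" (4x4, takes a point from camera to tool coordinates, whose origin is the TCP and whose axes are the flange's). Camera axes: x right, y down, z forward; pixel columns grow to the right and rows downward; lengths in m; the calibration is good to about 2 mm. A picture is of the moment at which its call begins: read the wrist's pose just before it. camera_params takes no time and is no camera call.
- arm.close_job(): hands the job in; it is judged then, once.
The state is a dict: "time": time; "joint_positions": joint angles; "dq": joint speeds; "tau": joint torques, N m; "eef_pos": TCP position; "orientation": TCP orientation; "contact_force": force on the tool from outside, world axes, zero at the start; "moment": the same for the moment, N m; "gripper_width": opening from 0.0 (shut) to 1.0 (fully open); "grip_force": force on a finger pad.
Only numpy, scipy, OpenCV 4.12 (cv2) and the standard library are available. Lean on these libraries where they do the work, as an engineer would, in place of code of your own. Each camera call takes 0.05 s, during which the arm holds its last target. There are 200 camera calls.

TASK

The four things in the front halves of the wooden trays (felt wheel, wire cup brush, mounted stone, compound bar) have been put back in the wrong trays; the stock piece in the back half of each tray shows what belongs there. Change them round so that each lies in the front half of the tray with its own kind, right way up and flat on the tray floor, one to a tray; the bare cork mat is free to put one down on the way.

Things in the scene. Friction and masses are not known exactly. Their poses are not given: they have to be found in the camera images.
- felt_wheel: Felt polishing wheel: plain off-white disc lying flat, 60 mm in diameter, 32 mm thick, greyed round the rim, a small steel washer in its centre. 70 g or so. Origin at the centre of its underside, z up.
- cup_brush: Wire cup brush, bristles down: bristle skirt 58 to 62 mm across at the foot narrowing to 50 mm at 18 mm height, then a plain steel cup 50 mm in diameter from 18 to 38 mm height, a 25 mm hexagon nut on top up to 52 mm. 180 g or so. Origin at the centre of its underside, z up.
- mounted_stone: Mounted grinding stone: pale reddish stone cylinder 45 mm in diameter and 38 mm high, standing on its flat face, with a thin 6 mm steel shank sticking up 32 mm from the middle of its top (70 mm overall). 130 g or so. Origin at the centre of its underside, z up.
- compound_bar: Bar of hard polishing compound: brown block 75 mm long (its x), 40 mm wide (its y), 35 mm high, with a cardboard sleeve on one half. 160 g or so. Origin at the centre of its underside, z up.
- felt_tray: Low fixed two-place wooden tray, 220 x 106 mm, walls 15 mm high over the bench, 7 mm thick, floor 5 mm. A stock felt wheel lies in its back place; the wrong thing in front at the start. Origin: on the bench under the centre of its front place (nearer the robot), inside 100 mm (x) by 92 mm (y). x points away from the robot to the back place, centre 106 mm on, past a 6 mm divider.
- brush_tray: Low fixed two-place wooden tray, 220 x 106 mm, walls 15 mm high over the bench, 7 mm thick, floor 5 mm. A stock wire cup brush lies in its back place; the wrong thing in front at the start. Origin: on the bench under the centre of its front place (nearer the robot), inside 100 mm (x) by 92 mm (y). x points away from the robot to the back place, centre 106 mm on, past a 6 mm divider.
- stone_tray: Low fixed two-place wooden tray, 220 x 106 mm, walls 15 mm high over the bench, 7 mm thick, floor 5 mm. A stock mounted stone (shank up) lies in its back place; the wrong thing in front at the start. Origin: on the bench under the centre of its front place (nearer the robot), inside 100 mm (x) by 92 mm (y). x points away from the robot to the back place, centre 106 mm on, past a 6 mm divider.
- bar_tray: Low fixed two-place wooden tray, 220 x 106 mm, walls 15 mm high over the bench, 7 mm thick, floor 5 mm. A stock compound bar lies in its back place; the wrong thing in front at the start. Origin: on the bench under the centre of its front place (nearer the robot), inside 100 mm (x) by 92 mm (y). x points away from the robot to the back place, centre 106 mm on, past a 6 mm divider.
- cork_mat: Bare cork mat, 120 mm square and 4 mm thick, fixed to the bench and empty at the start, in the row with the trays: room to put one thing down for a while. Origin on the bench under its centre.
Not all that is in view belongs to the job. What is shaped like the cup_brush but blue or red is not meant.

How it is judged:
At the end, for the whole second after the job is handed in: Felt wheel, cup brush, mounted stone and compound bar each stand in the front place of their own tray: underside within 5 mm of the tray floor, centre within 33 mm of the centre of the place along and across the tray, upright within 0.1 rad (as they stood at the start), released and at rest (x of felt_wheel in the frame of felt_tray between -0.033 and 0.033 m and y of felt_wheel in the frame of felt_tray between -0.033 and 0.033 m and z of felt_wheel in the frame of felt_tray below 0.01 m and angle between each of felt_wheel, cup_brush, mounted_stone, compound_bar's own z axis and vertical below 0.1 rad and linear speed of each of felt_wheel, cup_brush, mounted_stone, compound_bar below 0.02 m/s and angular speed of each of felt_wheel, cup_brush, mounted_stone, compound_bar below 0.2 rad/s and x of cup_brush in the frame of brush_tray between -0.033 and 0.033 m and y of cup_brush in the frame of brush_tray between -0.033 and 0.033 m and z of cup_brush in the frame of brush_tray below 0.01 m and x of mounted_stone in the frame of stone_tray between -0.033 and 0.033 m and y of mounted_stone in the frame of stone_tray between -0.033 and 0.033 m and z of mounted_stone in the frame of stone_tray below 0.01 m and x of compound_bar in the frame of bar_tray between -0.033 and 0.033 m and y of compound_bar in the frame of bar_tray between -0.033 and 0.033 m and z of compound_bar in the frame of bar_tray below 0.01 m); the robot touches nothing.
It also fails if it takes over 141 s, if anything falls off the work surface, if the arm or the gripper's body presses on something with over 40 N, if the wrist force passes 120 N, or if a joint passes its speed limit or range.

## Working session

There is one attempt and no reset: what is moved stays moved. The work goes in short steps, Python scripts to look and compute and a tool call to move; the robot and the scene stay as the last step left them, time stands still between calls to the robot, and variables do not carry over. Pictures are saved under pics/ and viewed, at most 14 in all, crops included, and the job is handed in when it is done.

Besides the shell and the picture viewer there is one more tool, called as name([rows], argument=value, ...), one row to a line, values as JSON. move_arm: Moves the arm, as the interface text tells. Its arguments: {"type":"object","properties":{"motion":{"type":"array","items":{"type":"array","items":{"type":"array","items":{"type":"number"}}}}},"required":["motion"]}

```bash
mkdir -p pics
cat > h.py <<'E'
import numpy as np, cv2
from workcell import arm, viewer
from scipy.spatial.transform import Rotation as R
def snap(n,f):
    o=arm.get_obs(); im=viewer.grab_frame(n); cv2.imwrite(f'pics/{f}.png',im[...,::-1]); return o,im
def cam(n,o=None):
    p=viewer.camera_params(n); K=np.array(p['camera_matrix'])
    if n=='wrist':
        T=np.eye(4);T[:3,:3]=R.from_rotvec(o['orientation']).as_matrix();T[:3,3]=o['eef_pos'];T=T@np.array(p['mount'])
    else: T=np.array(p['cam_to_world'])
    return K,T
def ray(K,T,u,v):
    return T[:3,3],T[:3,:3]@np.linalg.solve(K,[u,v,1])
def at(K,T,u,v,z):
    c,d=ray(K,T,u,v); return c+d*(z-c[2])/d[2]
def tri(*rs):
    A=0;b=0
    for c,d in rs:
        d=d/np.linalg.norm(d);P=np.eye(3)-np.outer(d,d);A=A+P;b=b+P@c
    return np.linalg.solve(A,b)
E
python3 - <<'E'
from h import *
o,_=snap('top','t0');snap('side','s0');print(o)
for n in('top','side'):
    K,T=cam(n);print(K,T.round(3))
print(viewer.camera_params('wrist'))
E
```

```text
{'time': 0.0, 'joint_positions': array([-1.30061254,  0.43517162,  0.02497778,  1.57410634, -0.0116189 ,
        1.13400901, -0.07515436]), 'dq': array([ 0.00076551, -0.00215512, -0.00048198,  0.00025695,  0.00087046,
        0.00143228, -0.00035021]), 'tau': array([-5.24726292e-04, -6.70454621e+01,  1.02471672e+00, -3.16210055e+01,
        1.54831633e-02,  1.21735959e-02,  4.83625411e-05]), 'eef_pos': array([0.22749432, 0.58157588, 0.23055435]), 'orientation': array([-5.82363065e-01, -3.08697647e+00,  2.41960082e-03]), 'contact_force': array([ 0.33043442,  0.61595932, -0.05855733]), 'moment': array([ 0.0011569 , -0.02149263,  0.00589238]), 'grip_force': 0.0, 'gripper_width': 1.0029357261626908}
[[516.89622135   0.         314.10203608]
 [  0.         516.89622135 241.70118989]
 [  0.           0.           1.        ]] [[-0.09  -0.976  0.201  0.29 ]
 [-0.996  0.089 -0.013  0.023]
 [-0.006 -0.201 -0.98   1.144]
 [ 0.     0.     0.     1.   ]]
[[551.80655164   0.         315.69440461]
 [  0.         551.80655164 234.63661456]
 [  0.           0.           1.        ]] [[ 0.931 -0.172  0.321  0.198]
 [-0.363 -0.498  0.787 -0.809]
 [ 0.025 -0.85  -0.527  0.598]
 [ 0.     0.     0.     1.   ]]
{'camera_matrix': array([[362.07159561,   0.        , 314.32274541],
       [  0.        , 362.07159561, 242.04592586],
       [  0.        ,   0.        ,   1.        ]]), 'mount': array([[ 4.67143248e-04, -9.58237129e-01, -2.85974449e-01,
         7.28052796e-02],
       [ 9.99999324e-01,  7.52086456e-04, -8.86562541e-04,
        -2.25980603e-04],
       [ 1.06461465e-03, -2.85973842e-01,  9.58236833e-01,
        -1.42623192e-01],
       [ 0.00000000e+00,  0.00000000e+00,  0.00000000e+00,
         1.00000000e+00]])}
```

View pics/t0.png

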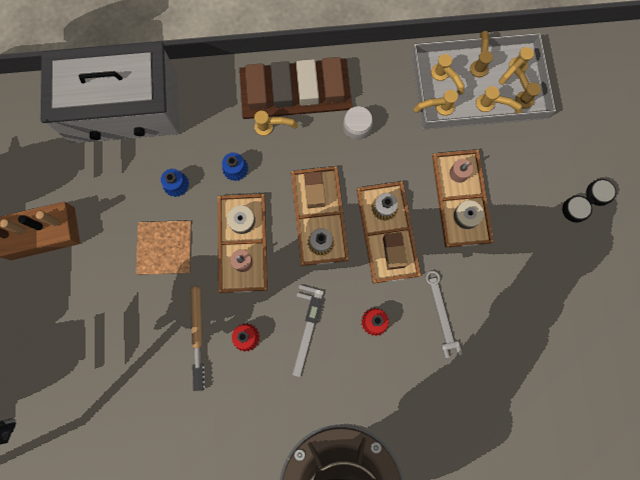

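View pics/s0.png

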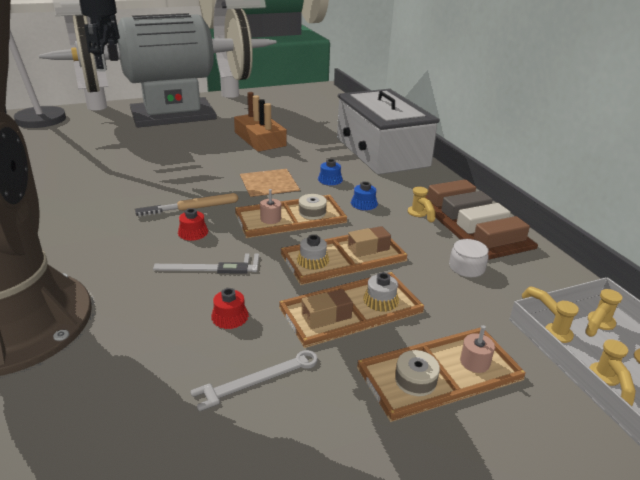

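The top view shows the trays, left to right (front/back pixels):
- **Felt tray:** stone (241,260) in front, stock wheel (240,218).
- **Bar tray:** cup brush (320,240) in front, stock bar (316,190).
- **Brush tray:** bar (395,250) in front, stock brush (386,205).
- **Stone tray:** felt wheel (469,213) in front, stock stone (463,170).

The bare mat is at (163,247).

Possible lookalikes:
- **Cup brush:** stock brush (386,205), blue cups (174,182) and (234,166), red cups (245,337) and (376,321).
- **Felt wheel:** stock wheel (240,218), white pot (358,122).
- **Stone:** stock stone (463,170).
- **Bar:** stock bar (316,190), rack bars (295,85).

I choose the four in the front halves and will check them in a close crop.

Run:
```python
import cv2
a=cv2.imread('pics/t0.png');b=cv2.imread('pics/s0.png')
cv2.imwrite('pics/tc.png',cv2.resize(a[145:300,210:500],None,fx=2.75,fy=2.75,interpolation=cv2.INTER_CUBIC))
cv2.imwrite('pics/sc.png',cv2.resize(b[160:415,230:530],None,fx=2.35,fy=2.35,interpolation=cv2.INTER_CUBIC))
```

```text
(no output)
```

View pics/tc.png

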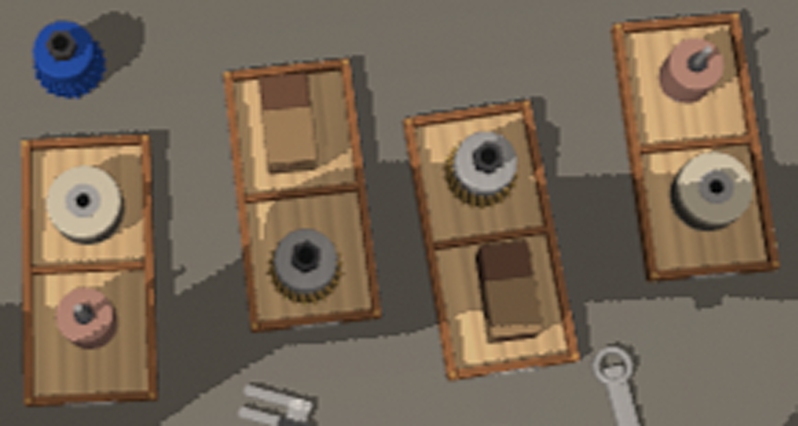

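View pics/sc.png

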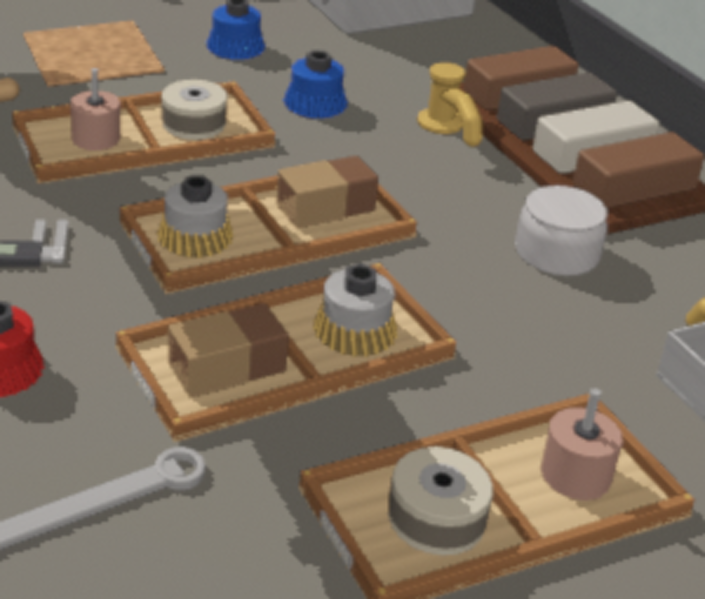

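Crop check: the four front things are the plain ones described (pink stone with shank, grey cup brush, sleeved bar, off-white wheel), and none is blue or red. Now I triangulate from both views.

Run:
```python
from h import *
Kt,Tt=cam('top');Ks,Ts=cam('side')
t=lambda u,v:(210+u/2.75,145+v/2.75)
s=lambda u,v:(230+u/2.35,160+v/2.35)
for n,a,b in [('felt hole',(716,187),(443,480)),('brush nut',(306,256),(197,186)),('stone top',(84,316),(96,101)),('stockfelt',(83,200),(194,93)),('stockstone top',(696,65),(584,433)),('stockbrush nut',(489,157),(361,274)),
 ('felt tray c',(27,403),(14,117)),('felt c2',(157,399),(38,172)),('stone tray c',(650,279),(303,480)),('stone tray c2',(776,267),(380,592)),('brush c2',(577,358),(178,430)),('bar c2',(380,316),(168,283))]:
    print(n,tri(ray(Kt,Tt,*t(*a)),ray(Ks,Ts,*s(*b))).round(4))
for n,cs in dict(felt=[(23,140),(153,134),(157,399),(27,403)],bar=[(226,72),(349,60),(380,316),(252,329)],brush=[(406,121),(528,101),(577,358),(450,377)],stone=[(613,25),(740,13),(776,267),(650,279)]).items():
    P=np.array([at(Kt,Tt,*t(*c),.015) for c in cs])[:,:2]
    d=(P[0]+P[1]-P[2]-P[3])/2; L=np.linalg.norm(d);yaw=np.arctan2(d[1],d[0]);c=P.mean(0)
    f=c-53e-3*d/L
    print(n,'L',L.round(4),'W',np.linalg.norm(P[0]-P[1]).round(4),'yaw',yaw.round(3),'front',f.round(4),'back',(c+.053*d/L).round(4))
print('mat',at(Kt,Tt,163.5,247,.004).round(4))
print('bar top',[at(Kt,Tt,*t(*c),.04).round(4) for c in [(479,250),(527,240),(541,331),(490,338)]])
```

```text
felt hole [ 0.5504 -0.341   0.0367]
brush nut [ 0.5207 -0.0075  0.0522]
stone top [0.4918 0.1703 0.0416]
stockfelt [0.5858 0.1664 0.0358]
stockstone top [ 0.6524 -0.3389  0.0405]
stockbrush nut [ 0.5869 -0.1595  0.0553]
felt tray c [0.4303 0.2249 0.0076]
felt c2 [0.4244 0.1207 0.0097]
stone tray c [ 0.4858 -0.2858  0.0068]
stone tray c2 [ 0.4855 -0.3867  0.0146]
brush c2 [ 0.4269 -0.218   0.0081]
bar c2 [ 0.4757 -0.064   0.0077]
felt L 0.2187 W 0.1075 yaw -0.047 front [0.4826 0.1693] back [0.5884 0.1643]
bar L 0.218 W 0.1032 yaw 0.015 front [ 0.5291 -0.0106] back [ 0.6351 -0.009 ]
brush L 0.2162 W 0.1029 yaw 0.057 front [ 0.4776 -0.1619] back [ 0.5834 -0.1559]
stone L 0.2181 W 0.1075 yaw -0.01 front [ 0.5404 -0.3354] back [ 0.6464 -0.3364]
mat [0.5424 0.3466 0.004 ]
bar top [array([ 0.5153, -0.145 ,  0.04  ]), array([ 0.52  , -0.1839,  0.04  ]), array([ 0.4463, -0.1858,  0.04  ]), array([ 0.4444, -0.1454,  0.04  ])]
```

The heights agree with the text to a few mm. I'll go over the stone now and use the wrist camera for finer readings.

move_arm([
  [[26.5, -41, -3, 0, 0, 0.0373, 1], [26.5, -41, -3, 0, 0, 0.0373, 1], [26.5, -41, -3, 0, 0, 0.0373, 1], [26.5, -41, -3, 0, 0, 0.0373, 1], [26.5, -41, -3, 0, 0, 0.0373, 1], [26.5, -41, -3, 0, 0, 0.0373, 1], [26.5, -41, -3, 0, 0, 0.0373, 1], [26.5, -41, -3, 0, 0, 0.0373, 1], [26.5, -41, -3, 0, 0, 0.0373, 1], [26.5, -41, -3, 0, 0, 0.0373, 1]],
])

```text
time: 1.35
eef_pos: [0.4932, 0.1706, 0.2011]
orientation: [0.002, -3.141, 0.0]
contact_force: [0.0, 0.9, 0.7]
gripper_width: 1.002
grip_force: 0.0
```

Run:
```python
from h import *
o,_=snap('wrist','w1');print(o['time'],o['eef_pos'].round(4),o['orientation'].round(3),o['joint_positions'].round(2))
K,T=cam('wrist',o);print(T.round(3))
```

```text
1.35 [0.4932 0.1706 0.2011] [ 2.000e-03 -3.141e+00  0.000e+00] [-0.54  0.3   0.13  1.87 -0.04  0.98  1.18]
[[-0.002  0.958  0.285  0.42 ]
 [ 1.     0.002 -0.001  0.17 ]
 [-0.001  0.285 -0.958  0.344]
 [ 0.     0.     0.     1.   ]]
```

View pics/w1.png

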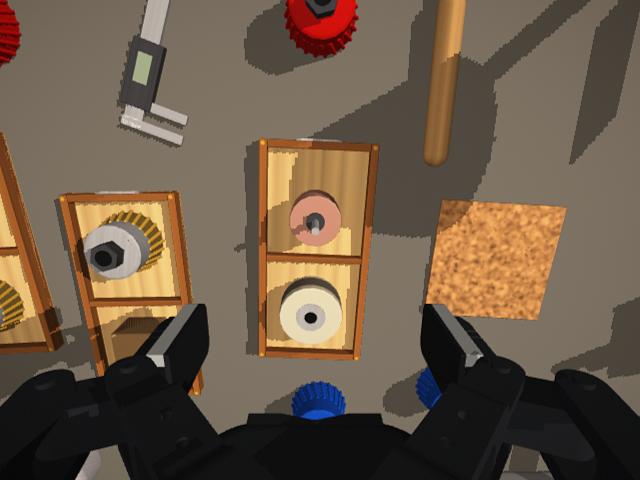

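The wrist view shows the felt tray at (315,250), with the stone top centred near (315,220) and the stock wheel hole at (311,318). The mat corners are (442,199), (566,207), (540,320) and (425,307), and the brush nut is at (103,257).

Run:
```python
from h import *
K,T=cam('wrist',arm.get_obs());Kt,Tt=cam('top')
w=lambda u,v,z:at(K,T,u,v,z).round(4)
t=lambda u,v:(210+u/2.75,145+v/2.75)
print('stone',w(315.5,220,.043),tri(ray(K,T,315.5,220),ray(Kt,Tt,*t(84,316))).round(4))
print('wheel',w(311,318,.037)); print('brush nut',w(103,257,.057),tri(ray(K,T,103,257),ray(Kt,Tt,*t(306,256))).round(4))
print('mat',np.mean([w(u,v,.004) for u,v in[(442,199),(566,207),(540,320),(425,307)]],axis=0))
P=np.array([w(u,v,.015) for u,v in[(260,357),(360,359),(380,145),(261,139)]]);d=(P[0]+P[1]-P[2]-P[3])/2
print(P);print('felt tray front',P.mean(0)-.053*d/np.linalg.norm(d),np.linalg.norm(d))
```

```text
stone [0.4939 0.1633 0.043 ] [0.4808 0.1633 0.0971]
wheel [0.59   0.1588 0.037 ]
brush nut [ 0.522  -0.0149  0.057 ] [ 0.5171 -0.0069  0.07  ]
mat [0.545075 0.339075 0.004   ]
[[0.6474 0.1047 0.015 ]
 [0.6499 0.2095 0.015 ]
 [0.4333 0.2199 0.015 ]
 [0.4279 0.1159 0.015 ]]
felt tray front [0.48668989 0.16512187 0.015     ] 0.21831729775718636
```

Run:
```python
from h import *
o=arm.get_obs();print(o['eef_pos'],o['orientation'],o['dq'].round(4))
o['eef_pos']=np.array([.4932,.1706,.2011]);o['orientation']=np.array([.002,-3.141,0])
K,T=cam('wrist',o);Kt,Tt=cam('top')
w=lambda u,v,z:at(K,T,u,v,z).round(4)
print('stone',w(315.5,220,.043));print('wheel',w(311,318,.037)); print('brush nut',w(103,257,.057))
```

```text
[0.4965907  0.1633914  0.20087069] [ 0.00661154  3.14004628 -0.00591644] [-0.0427 -0.0162  0.0033  0.0218  0.0207  0.0069 -0.2003]
stone [0.4903 0.1711 0.043 ]
wheel [0.5863 0.1671 0.037 ]
brush nut [ 0.5191 -0.0067  0.057 ]
```

move_arm([
  [[0, 0, 0, 0, 0, 0, 1], [0, 0, 0, 0, 0, 0, 1], [0, 0, 0, 0, 0, 0, 1]],
])

```text
time: 1.78
eef_pos: [0.492, 0.1733, 0.2013]
orientation: [0.004, -3.141, -0.001]
contact_force: [0.2, 0.2, 0.7]
gripper_width: 1.002
grip_force: 0.0
```

move_arm([
  [[-1, -2, -40, 0, 0, 0, 1], [0, 0, -40, 0, 0, 0, 1], [0, 0, -40, 0, 0, 0, 1], [0, 0, -36, 0, 0, 0, 1], [0, 0, -20, 0, 0, 0, 1], [0, 0, -10, 0, 0, 0, 1], [0, 0, 0, 0, 0, 0, 1], [0, 0, 0, 0, 0, 0, 1]],
])

```text
time: 2.78
eef_pos: [0.4922, 0.1705, 0.0162]
orientation: [-0.001, 3.14, 0.001]
contact_force: [-0.2, 0.1, 0.6]
gripper_width: 1.003
grip_force: 0.0
```

move_arm([
  [[0, 0, 0, 0, 0, 0, 0.4], [0, 0, 0, 0, 0, 0, 0.2], [0, 0, 0, 0, 0, 0, 0], [0, 0, 0, 0, 0, 0, 0], [0, 0, 0, 0, 0, 0, 0], [0, 0, 0, 0, 0, 0, 0]],
])

```text
time: 3.52
eef_pos: [0.492, 0.1702, 0.0161]
orientation: [0.0, 3.141, 0.001]
contact_force: [-2.4, -0.5, 8.7]
gripper_width: 0.507
grip_force: 60.5
```

move_arm([
  [[0, 0, 25, 0, 0, 0, 0], [0, 0, 45, 0, 0, 0, 0], [10, 35, 10, 0, 0, 0, 0], [10, 35, 0, 0, 0, 0, 0], [10, 35, 0, 0, 0, 0, 0], [10, 35, 0, 0, 0, 0, 0], [10, 35, 0, 0, 0, 0, 0], [0, 0, -40, 0, 0, 0, 0], [0, 0, -25, 0, 0, 0, 0], [0, 0, 0, 0, 0, 0, 0]],
])

```text
time: 4.78
eef_pos: [0.54, 0.3439, 0.0282]
orientation: [0.0, -3.138, 0.005]
contact_force: [0.1, -0.1, -1.1]
gripper_width: 0.507
grip_force: 61.7
```

move_arm([
  [[0, 0, -8, 0, 0, 0, 0], [0, 0, -4, 0, 0, 0, 0], [0, 0, -3, 0, 0, 0, 0], [0, 0, 0, 0, 0, 0, 0]],
])

```text
time: 5.28
eef_pos: [0.5417, 0.3451, 0.0155]
orientation: [-0.0, 3.141, 0.0]
contact_force: [0.1, -0.8, -1.9]
gripper_width: 0.503
grip_force: 61.7
```

move_arm([
  [[0, 0, -1, 0, 0, 0, 0], [0, 0, 0, 0, 0, 0, 0], [0, 0, 0, 0, 0, 0, 0.6], [0, 0, 0, 0, 0, 0, 1], [0, 0, 0, 0, 0, 0, 1], [0, 0, 0, 0, 0, 0, 1], [0, 0, 50, 0, 0, 0, 1], [0, 0, 62, 0, 0, 0, 1], [0, 0, 30, 0, 0, 0, 1]],
])

```text
time: 6.4
eef_pos: [0.543, 0.3458, 0.16]
orientation: [0.0, 3.138, 0.004]
contact_force: [0.5, -0.9, -0.5]
gripper_width: 0.998
grip_force: 0.0
```

move_arm([
  [[0, -58, 4, 0, 0, 0, 1], [0, -58, 4, 0, 0, 0, 1], [0, -58, 4, 0, 0, 0, 1], [0, -58, 4, 0, 0, 0, 1], [0, -58, 4, 0, 0, 0, 1], [0, -58, 4, 0, 0, 0, 1], [0, -58, 4, 0, 0, 0, 1], [0, -58, 4, 0, 0, 0, 1], [0, -58, 4, 0, 0, 0, 1], [0, -58, 4, 0, 0, 0, 1]],
])

```text
time: 7.65
eef_pos: [0.5415, -0.2367, 0.1966]
orientation: [-0.001, 3.141, 0.0]
contact_force: [1.3, 0.0, -0.8]
gripper_width: 0.998
grip_force: 0.0
```

move_arm([
  [[2, -50, 0, 0, 0, 0, 1], [2, -50, 0, 0, 0, 0, 1], [0, 0, 0, 0, 0, 0, 1], [0, 0, 0, 0, 0, 0, 1], [0, 0, 0, 0, 0, 0, 1]],
])

```text
time: 8.28
eef_pos: [0.5461, -0.3332, 0.1963]
orientation: [-0.004, 3.142, 0.002]
contact_force: [0.4, 0.6, 0.2]
gripper_width: 1.0
grip_force: 0.0
```

Run:
```python
from h import *
o,_=snap('wrist','w2');print(o['time'],o['eef_pos'].round(4),o['orientation'].round(3),o['joint_positions'].round(2),o['dq'].round(3))
np.savez('w2.npz',eef_pos=o['eef_pos'],orientation=o['orientation'])
```

```text
8.275 [ 0.5461 -0.3332  0.1963] [-4.000e-03  3.142e+00  2.000e-03] [ 0.28  0.49  0.28  1.59 -0.15  1.08  2.17] [-0.004 -0.002  0.001 -0.001  0.002  0.001  0.001]
```

View pics/w2.png

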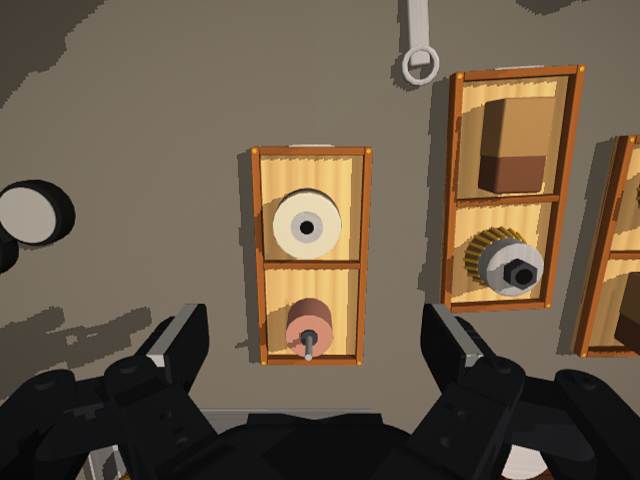

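The felt wheel hole is at (307,228). Stone tray corners are (252,148), (372,148), (361,364) and (262,364). Brush tray corners are (455,73), (584,66), (551,307) and (441,309).

```bash
cat > tr.py <<'E'
from h import *
def tray(K,T,cs):
    P=np.array([at(K,T,u,v,.015) for u,v in cs]);d=(P[2]+P[3]-P[0]-P[1])/2
    return (P.mean(0)-.053*d/np.linalg.norm(d)).round(4),np.linalg.norm(d).round(4),np.arctan2(d[1],d[0]).round(3)
E
python3 - <<'E'
from tr import *
K,T=cam('wrist',np.load('w2.npz'));Kt,Tt=cam('top');t=lambda u,v:(210+u/2.75,145+v/2.75)
print(at(K,T,307,228,.037),tri(ray(K,T,307,228),ray(Kt,Tt,*t(716,187))))
print(tray(K,T,[(252,148),(372,148),(361,364),(262,364)]),tray(K,T,[(455,73),(584,66),(551,307),(441,309)]))
a=cv2.imread('pics/w2.png');cv2.imwrite('pics/wb.png',cv2.resize(a[50:320,420:640],None,fx=2.2,fy=2.2,interpolation=cv2.INTER_CUBIC))
E
```

```text
[ 0.55061955 -0.33977518  0.037     ] [ 0.54950016 -0.33968839  0.04049581]
(array([ 0.5403, -0.3358,  0.015 ]), np.float64(0.217), np.float64(-0.002)) (array([ 0.4768, -0.1632,  0.015 ]), np.float64(0.2154), np.float64(0.057))
```

View pics/wb.png

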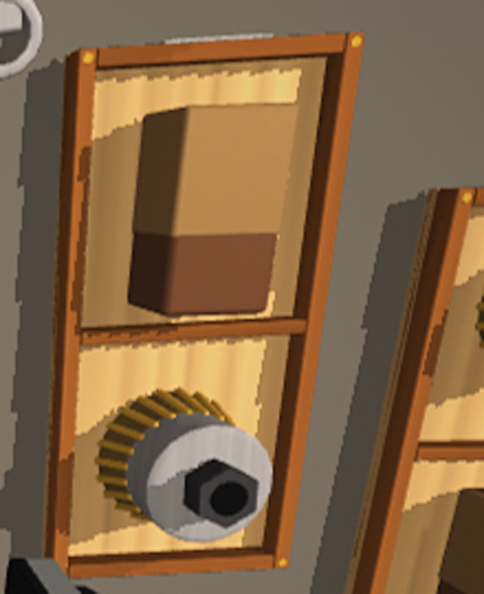

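move_arm([
  [[4, -7, -40, 0, 0, 0, 1], [0, 0, -40, 0, 0, 0, 1], [0, 0, -40, 0, 0, 0, 1], [0, 0, -36, 0, 0, 0, 1], [0, 0, -18, 0, 0, 0, 1], [0, 0, -8, 0, 0, 0, 1], [0, 0, 0, 0, 0, 0, 1], [0, 0, 0, 0, 0, 0, 1]],
])

```text
time: 9.32
eef_pos: [0.5505, -0.3424, 0.0157]
orientation: [-0.0, 3.14, -0.001]
contact_force: [0.5, 0.2, 0.1]
gripper_width: 1.005
grip_force: 0.0
```

move_arm([
  [[0, 0, 0, 0, 0, 0, 0.8], [0, 0, 0, 0, 0, 0, 0.6], [0, 0, 0, 0, 0, 0, 0.3], [0, 0, 0, 0, 0, 0, 0], [0, 0, 0, 0, 0, 0, 0]],
])

```text
time: 9.95
eef_pos: [0.5501, -0.3421, 0.0158]
orientation: [-0.0, 3.14, -0.0]
contact_force: [-3.2, 2.1, 10.6]
gripper_width: 0.674
grip_force: 62.9
```

Run:
```python
from tr import *
K,T=cam('wrist',np.load('w2.npz'))
P=np.array([at(K,T,420+u/2.2,50+v/2.2,.04) for u,v in[(188,107),(297,102),(268,312),(165,315)]])
print(P,P.mean(0));d=P[2]+P[3]-P[0]-P[1];print(np.arctan2(d[1],d[0]),np.linalg.norm(d)/2)
```

```text
[[ 0.44663326 -0.18652472  0.04      ]
 [ 0.44489968 -0.14867658  0.04      ]
 [ 0.51844756 -0.14541464  0.04      ]
 [ 0.51968474 -0.18396772  0.04      ]] [ 0.48241631 -0.16614591  0.04      ]
0.039671968423115385 0.07335739884589491
```

move_arm([
  [[0, 0, 20, 0, 0, 0, 0], [0, 0, 40, 0, 0, 0, 0], [-3, 20, 40, 0, 0, 0, 0], [-8, 50, 0, 0, 0, 0, 0], [-8, 55, 0, 0, 0, 0, 0], [-8, 55, 0, 0, 0, 0, 0], [-8, 55, 0, 0, 0, 0, 0], [-8, 55, 0, 0, 0, 0, 0], [-8, 55, 0, 0, 0, 0, 0], [-8, 55, 0, 0, 0, 0, 0]],
])

```text
time: 11.2
eef_pos: [0.4907, 0.0598, 0.1156]
orientation: [0.0, 3.14, 0.001]
contact_force: [0.6, -0.1, -1.1]
gripper_width: 0.674
grip_force: 64.6
```

move_arm([
  [[-8, 54, 0, 0, 0, 0, 0], [0, 58, 0, 0, 0, 0, 0], [0, 0, 0, 0, 0, 0, 0], [0, 0, -40, 0, 0, 0, 0], [0, 0, -35, 0, 0, 0, 0], [0, 0, -12, 0, 0, 0, 0], [0, 0, -8, 0, 0, 0, 0], [0, 0, 0, 0, 0, 0, 0], [0, 0, 0, 0, 0, 0, 0]],
])

```text
time: 12.32
eef_pos: [0.4834, 0.1703, 0.0203]
orientation: [0.0, 3.14, 0.001]
contact_force: [-0.5, -0.0, 0.4]
gripper_width: 0.677
grip_force: 64.6
```

move_arm([
  [[0, 0, -3, 0, 0, 0, 0], [0, 0, -2, 0, 0, 0, 0], [0, 0, 0, 0, 0, 0, 0], [0, 0, 0, 0, 0, 0, 0.8], [0, 0, 0, 0, 0, 0, 1], [0, 0, 0, 0, 0, 0, 1], [0, 0, 0, 0, 0, 0, 1], [0, 0, 40, 0, 0, 0, 1], [6, 20, 50, 0, 0, 0, 1], [9, 50, 0, 0, 0, 0, 1]],
])

```text
time: 13.58
eef_pos: [0.5006, 0.2392, 0.1083]
orientation: [0.007, 3.136, 0.003]
contact_force: [0.9, 1.0, 0.6]
gripper_width: 0.997
grip_force: 0.0
```

move_arm([
  [[45, 50, 30, 0, 0, 0, 1], [0, 55, 20, 0, 0, 0, 1], [0, 0, 0, 0, 0, 0, 1], [0, 0, 0, 0, 0, 0, 1], [0, 0, 0, 0, 0, 0, 1]],
])

```text
time: 14.2
eef_pos: [0.5358, 0.3357, 0.1492]
orientation: [-0.003, -3.141, 0.002]
contact_force: [-0.2, 0.1, -0.2]
gripper_width: 0.998
grip_force: 0.0
```

Run:
```python
from h import *
o,_=snap('wrist','w3');print(o['time'],o['eef_pos'].round(4),o['orientation'].round(3),o['dq'].round(3))
np.savez('w3.npz',eef_pos=o['eef_pos'],orientation=o['orientation'])
```

```text
14.2 [0.5358 0.3357 0.1492] [-3.000e-03 -3.141e+00  2.000e-03] [ 0.004 -0.001 -0.    -0.003 -0.003  0.001 -0.   ]
```

View pics/w3.png

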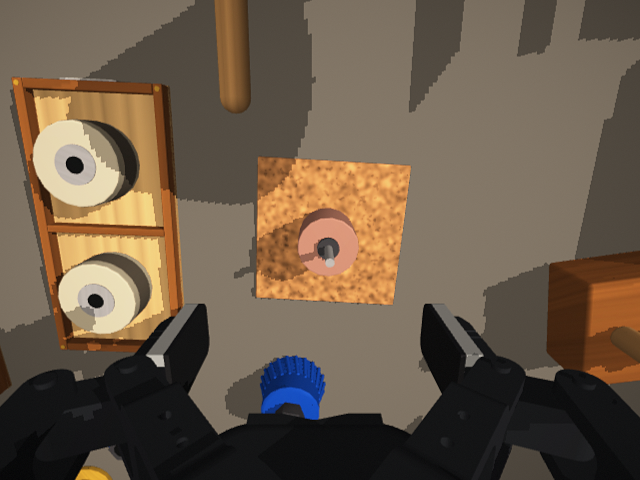

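The stone stands upright on the mat, with its top face centred near (328,246). The felt wheel lies flat in the front of the felt tray, hole at (74,165).

Run:
```python
from h import *
K,T=cam('wrist',np.load('w3.npz'))
print(at(K,T,328,246,.042),at(K,T,74,165,.037))
```

```text
[0.54028226 0.3449818  0.042     ] [0.48307742 0.16886889 0.037     ]
```

move_arm([
  [[5, 10, -20, 0, 0, 0, 1], [0, 0, -40, 0, 0, 0, 1], [0, 0, -40, 0, 0, 0, 1], [0, 0, -22, 0, 0, 0, 1], [0, 0, -12, 0, 0, 0, 1], [0, 0, 0, 0, 0, 0, 1], [0, 0, 0, 0, 0, 0, 0.6], [0, 0, 0, 0, 0, 0, 0.2], [0, 0, 0, 0, 0, 0, 0], [0, 0, 0, 0, 0, 0, 0]],
])

```text
time: 15.5
eef_pos: [0.5416, 0.3478, 0.0171]
orientation: [0.0, 3.14, 0.002]
contact_force: [-1.1, -1.1, 6.4]
gripper_width: 0.502
grip_force: 61.6
```

move_arm([
  [[0, 0, 0, 0, 0, 0, 0], [0, 0, 0, 0, 0, 0, 0], [0, 0, 20, 0, 0, 0, 0], [0, 0, 40, 0, 0, 0, 0], [0, 0, 40, 0, 0, 0, 0], [0, -40, 10, 0, 0, 0, 0], [0, -58, 0, 0, 0, 0, 0], [0, -58, 0, 0, 0, 0, 0], [0, -58, 0, 0, 0, 0, 0], [0, -58, 0, 0, 0, 0, 0]],
])

```text
time: 16.75
eef_pos: [0.5409, 0.0738, 0.1273]
orientation: [-0.0, 3.14, 0.001]
contact_force: [1.1, -0.9, -1.5]
gripper_width: 0.511
grip_force: 61.4
```

move_arm([
  [[0, -58, 0, 0, 0, 0, 0], [0, -58, 0, 0, 0, 0, 0], [0, -58, 0, 0, 0, 0, 0], [0, -58, 0, 0, 0, 0, 0], [0, -58, 0, 0, 0, 0, 0], [0, -58, 0, 0, 0, 0, 0], [0, -58, 0, 0, 0, 0, 0], [0, -3, 0, 0, 0, 0, 0], [0, 0, -40, 0, 0, 0, 0], [0, 0, -40, 0, 0, 0, 0]],
])

```text
time: 18.0
eef_pos: [0.5418, -0.3329, 0.0464]
orientation: [-0.001, 3.139, -0.0]
contact_force: [0.2, 0.4, -2.0]
gripper_width: 0.503
grip_force: 61.5
```

move_arm([
  [[0, 0, -15, 0, 0, 0, 0], [0, 0, -8, 0, 0, 0, 0], [0, 0, 0, 0, 0, 0, 0], [0, 0, 0, 0, 0, 0, 0]],
])

```text
time: 18.5
eef_pos: [0.5416, -0.3339, 0.0241]
orientation: [-0.0, 3.14, -0.001]
contact_force: [0.8, 0.0, -1.7]
gripper_width: 0.503
grip_force: 61.5
```

move_arm([
  [[0, 0, -4, 0, 0, 0, 0], [0, 0, -2.5, 0, 0, 0, 0], [0, 0, 0, 0, 0, 0, 0], [0, 0, 0, 0, 0, 0, 0.7], [0, 0, 0, 0, 0, 0, 1], [0, 0, 0, 0, 0, 0, 1], [0, 0, 0, 0, 0, 0, 1], [0, 0, 50, 0, 0, 0, 1], [0, 0, 60, 0, 0, 0, 1], [-3, 50, 30, 0, 0, 0, 1]],
])

```text
time: 19.75
eef_pos: [0.5384, -0.2881, 0.1598]
orientation: [0.01, 3.137, -0.007]
contact_force: [0.6, 1.5, -0.6]
gripper_width: 1.0
grip_force: 0.0
```

move_arm([
  [[-4, 55, 0, 0, 0, 0, 1], [-4, 55, 0, 0, 0, 0, 1], [-4, 55, 0, 0, 0, 0, 1], [-4, 55, 0, 0, 0, 0, 1], [-2, 57, 0, 0, 0, 0, 1], [0, 0, 0, 0, 0, 0, 1], [0, 0, 0, 0, 0, 0, 1], [0, 0, 0, 0, 0, 0, 1]],
])

```text
time: 20.75
eef_pos: [0.5199, -0.0083, 0.1563]
orientation: [0.004, 3.141, -0.001]
contact_force: [-0.1, 0.4, -1.0]
gripper_width: 1.001
grip_force: 0.0
```

Run:
```python
from h import *
o,_=snap('wrist','w4');print(o['time'],o['eef_pos'].round(4),o['orientation'].round(3),o['dq'].round(3))
np.savez('w4.npz',eef_pos=o['eef_pos'],orientation=o['orientation'])
```

```text
20.75 [ 0.5199 -0.0083  0.1563] [ 4.000e-03  3.141e+00 -1.000e-03] [ 0.006  0.002 -0.003  0.001 -0.003  0.    -0.003]
```

View pics/w4.png

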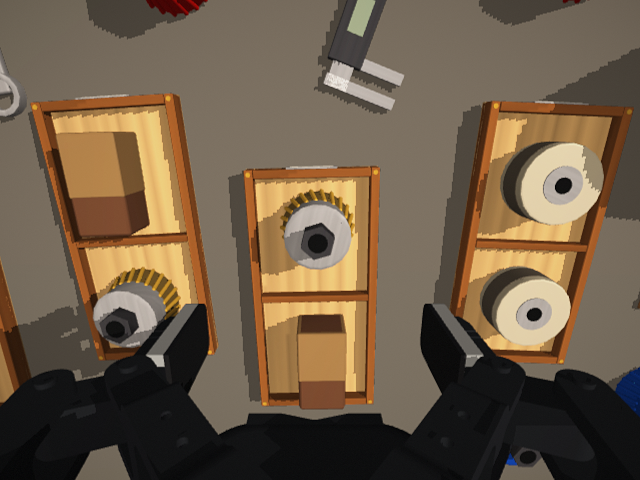

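The cup brush nut is at (317,243). Bar tray corners are (245,173), (380,170), (375,400) and (264,404). Both felt wheels lie flat in the felt tray on the right.

Run:
```python
from tr import *
K,T=cam('wrist',np.load('w4.npz'))
print(at(K,T,317,243,.057),tray(K,T,[(245,173),(380,170),(375,400),(264,404)]))
```

```text
[ 0.51984007 -0.00687024  0.057     ] (array([ 0.5289, -0.0087,  0.015 ]), np.float64(0.2143), np.float64(0.027))
```

move_arm([
  [[0, 1, -40, 0, 0, 0, 1], [0, 0, -40, 0, 0, 0, 1], [0, 0, -30, 0, 0, 0, 1], [0, 0, -18, 0, 0, 0, 1], [0, 0, -7, 0, 0, 0, 1], [0, 0, 0, 0, 0, 0, 1], [0, 0, 0, 0, 0, 0, 0.6], [0, 0, 0, 0, 0, 0, 0.3], [0, 0, 0, 0, 0, 0, 0], [0, 0, 0, 0, 0, 0, 0]],
])

```text
time: 22.05
eef_pos: [0.5204, -0.0055, 0.0224]
orientation: [-0.0, 3.14, 0.0]
contact_force: [-3.1, -0.2, 9.9]
gripper_width: 0.558
grip_force: 61.1
```

move_arm([
  [[0, 0, 0, 0, 0, 0, 0], [0, 0, 0, 0, 0, 0, 0], [0, 0, 20, 0, 0, 0, 0], [0, 0, 40, 0, 0, 0, 0], [0, 0, 40, 0, 0, 0, 0], [2, 45, 0, 0, 0, 0, 0], [4, 56, 0, 0, 0, 0, 0], [4, 56, 0, 0, 0, 0, 0], [4, 56, 0, 0, 0, 0, 0], [4, 56, 0, 0, 0, 0, 0]],
])

```text
time: 23.3
eef_pos: [0.5376, 0.2653, 0.1216]
orientation: [-0.0, 3.141, 0.0]
contact_force: [1.1, -0.2, -2.0]
gripper_width: 0.56
grip_force: 63.1
```

move_arm([
  [[3, 45, 0, 0, 0, 0, 0], [2, 34, 0, 0, 0, 0, 0], [0, 0, -40, 0, 0, 0, 0], [0, 0, -40, 0, 0, 0, 0], [0, 0, -14, 0, 0, 0, 0], [0, 0, 0, 0, 0, 0, 0], [0, 0, 0, 0, 0, 0, 0]],
])

```text
time: 24.18
eef_pos: [0.5439, 0.343, 0.0289]
orientation: [0.0, 3.14, 0.002]
contact_force: [0.6, 0.2, -1.9]
gripper_width: 0.561
grip_force: 63.1
```

Set it down on the mat, release, and head for the bar at (0.482, -0.166).

move_arm([
  [[0, 0, -5, 0, 0, 0, 0], [0, 0, -2.5, 0, 0, 0, 0], [0, 0, 0, 0, 0, 0, 0], [0, 0, 0, 0, 0, 0, 0.7], [0, 0, 0, 0, 0, 0, 1], [0, 0, 0, 0, 0, 0, 1], [0, 0, 0, 0, 0, 0, 1], [0, 0, 50, 0, 0, 0, 1], [0, 0, 60, 0, 0, 0, 1], [-6, -50, 20, 0, 0, 0, 1]],
])

```text
time: 25.42
eef_pos: [0.5382, 0.2972, 0.1535]
orientation: [-0.009, 3.136, 0.009]
contact_force: [0.5, 0.2, -0.9]
gripper_width: 1.0
grip_force: 0.0
```

move_arm([
  [[-6, -57, 0, 0, 0, 0.005, 1], [-6, -57, 0, 0, 0, 0.005, 1], [-6, -57, 0, 0, 0, 0.005, 1], [-6, -57, 0, 0, 0, 0.005, 1], [-6, -57, 0, 0, 0, 0.005, 1], [-6, -57, 0, 0, 0, 0.005, 1], [-6, -57, 0, 0, 0, 0, 1], [-14, -60, 0, 0, 0, 0, 1], [0, 0, 0, 0, 0, 0, 1], [0, 0, 0, 0, 0, 0, 1]],
])

```text
time: 26.68
eef_pos: [0.4808, -0.1663, 0.1497]
orientation: [-0.046, 3.141, 0.001]
contact_force: [0.5, 0.7, 0.3]
gripper_width: 0.997
grip_force: 0.0
```

Run:
```python
from h import *
o,_=snap('wrist','w5');print(o['time'],o['eef_pos'].round(4),o['orientation'].round(3),o['dq'].round(3))
np.savez('w5.npz',eef_pos=o['eef_pos'],orientation=o['orientation'])
```

```text
26.675 [ 0.4808 -0.1663  0.1497] [-4.600e-02  3.141e+00  1.000e-03] [-0.032  0.002 -0.019  0.001 -0.001 -0.001 -0.   ]
```

View pics/w5.png

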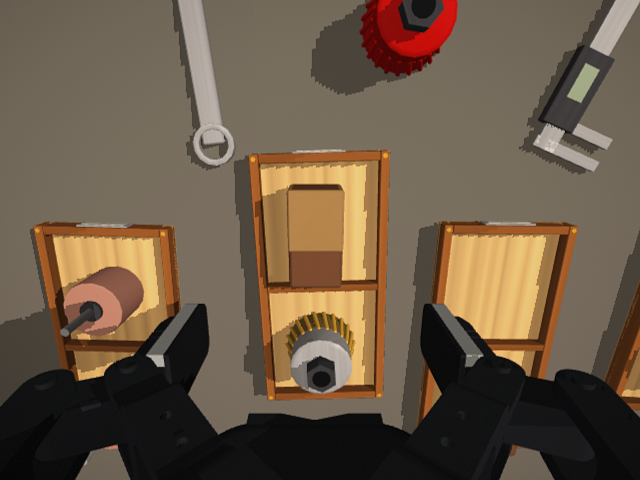

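The bar top is centred at about (316,238) and parallel to the gripper. The stone stands in the front of its tray, top near (90,305), and the bar tray front is empty.

move_arm([
  [[1, 0, -40, 0, 0, 0, 1], [0, 0, -40, 0, 0, 0, 1], [0, 0, -30, 0, 0, 0, 1], [0, 0, -18, 0, 0, 0, 1], [0, 0, -6, 0, 0, 0, 1], [0, 0, 0, 0, 0, 0, 1], [0, 0, 0, 0, 0, 0, 0.6], [0, 0, 0, 0, 0, 0, 0.3], [0, 0, 0, 0, 0, 0, 0], [0, 0, 0, 0, 0, 0, 0]],
])

```text
time: 27.98
eef_pos: [0.4823, -0.1665, 0.0166]
orientation: [-0.047, 3.14, 0.0]
contact_force: [-1.5, 0.7, 8.0]
gripper_width: 0.46
grip_force: 60.4
```

move_arm([
  [[0, 0, 0, 0, 0, 0, 0], [0, 0, 0, 0, 0, 0, 0], [0, 0, 20, 0, 0, 0, 0], [0, 0, 40, 0, 0, 0, 0], [0, 0, 40, 0, 0, 0, 0], [12, 45, 0, 0, 0, 0, 0], [16, 50, 0, 0, 0, 0, 0], [16, 50, 0, 0, 0, 0, 0], [3, 12, 0, 0, 0, 0, 0], [0, 0, 0, 0, 0, 0, 0]],
])

```text
time: 29.22
eef_pos: [0.5287, -0.009, 0.1157]
orientation: [0.05, -3.141, 0.0]
contact_force: [-0.4, -1.7, -1.4]
gripper_width: 0.458
grip_force: 61.1
```

move_arm([
  [[0, 0, -40, 0, 0, 0, 0], [0, 0, -35, 0, 0, 0, 0], [0, 0, -14, 0, 0, 0, 0], [0, 0, -6, 0, 0, 0, 0], [0, 0, -3, 0, 0, 0, 0], [0, 0, 0, 0, 0, 0, 0], [0, 0, 0, 0, 0, 0, 0]],
])

```text
time: 30.1
eef_pos: [0.5293, -0.0094, 0.0185]
orientation: [-0.047, 3.14, 0.0]
contact_force: [-0.4, -0.3, -1.3]
gripper_width: 0.451
grip_force: 61.1
```

move_arm([
  [[0, 0, -2, 0, 0, 0, 0], [0, 0, 0, 0, 0, 0, 0], [0, 0, 0, 0, 0, 0, 0.7], [0, 0, 0, 0, 0, 0, 1], [0, 0, 0, 0, 0, 0, 1], [0, 0, 0, 0, 0, 0, 1], [0, 0, 50, 0, 0, 0, 1], [0, 0, 60, 0, 0, 0, 1], [1, 50, 20, 0, 0, 0, 1], [2, 58, 0, 0, 0, 0, 1]],
])

```text
time: 31.35
eef_pos: [0.5334, 0.0989, 0.1482]
orientation: [-0.042, 3.137, 0.002]
contact_force: [1.6, 0.9, -1.1]
gripper_width: 1.0
grip_force: 0.0
```

move_arm([
  [[2, 58, 0, 0, 0, 0, 1], [2, 58, 0, 0, 0, 0, 1], [2, 58, 0, 0, 0, 0, 1], [3, 58, 0, 0, 0, 0, 1], [3, 14, 0, 0, 0, 0, 1], [0, 0, 0, 0, 0, 0, 1], [0, 0, 0, 0, 0, 0, 1], [0, 0, 0, 0, 0, 0, 1]],
])

```text
time: 32.35
eef_pos: [0.5443, 0.3425, 0.146]
orientation: [-0.043, 3.141, -0.001]
contact_force: [-0.5, -0.4, -0.5]
gripper_width: 1.002
grip_force: 0.0
```

Run:
```python
from h import *
o,_=snap('wrist','w6');print(o['time'],o['eef_pos'].round(4),o['orientation'].round(3),o['dq'].round(3))
np.savez('w6.npz',eef_pos=o['eef_pos'],orientation=o['orientation'])
```

```text
32.35 [0.5443 0.3425 0.146 ] [-4.300e-02  3.141e+00 -1.000e-03] [-0.004  0.001 -0.007 -0.005 -0.003  0.001 -0.002]
```

View pics/w6.png

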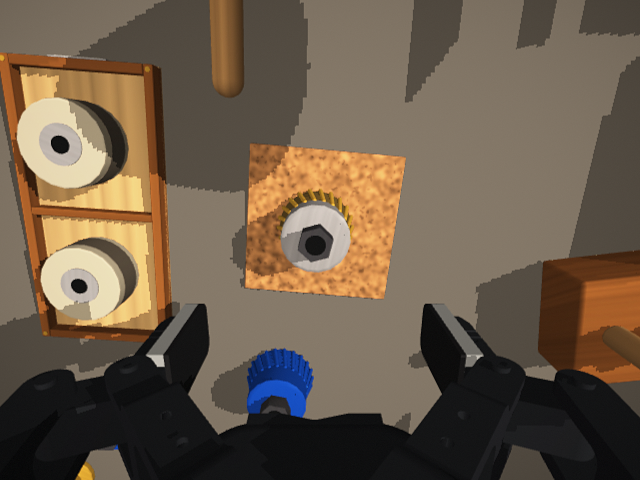

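The brush stands upright on the mat, nut at (315,244), directly below the gripper.

move_arm([
  [[0, 0, -40, 0, 0, 0, 1], [0, 0, -40, 0, 0, 0, 1], [0, 0, -25, 0, 0, 0, 1], [0, 0, -13, 0, 0, 0, 1], [0, 0, -7, 0, 0, 0, 1], [0, 0, 0, 0, 0, 0, 1], [0, 0, 0, 0, 0, 0, 0.6], [0, 0, 0, 0, 0, 0, 0.3], [0, 0, 0, 0, 0, 0, 0], [0, 0, 0, 0, 0, 0, 0]],
])

```text
time: 33.65
eef_pos: [0.5444, 0.3447, 0.022]
orientation: [-0.047, 3.14, 0.001]
contact_force: [-2.3, -0.7, 7.8]
gripper_width: 0.566
grip_force: 61.7
```

move_arm([
  [[0, 0, 0, 0, 0, 0, 0], [0, 0, 0, 0, 0, 0, 0], [0, 0, 20, 0, 0, 0, 0], [0, 0, 40, 0, 0, 0, 0], [0, 0, 40, 0, 0, 0, 0], [-4, -40, 0, 0, 0, 0, 0], [-8, -55, 0, 0, 0, 0, 0], [-8, -55, 0, 0, 0, 0, 0], [-8, -55, 0, 0, 0, 0, 0], [-8, -55, 0, 0, 0, 0, 0]],
])

```text
time: 34.9
eef_pos: [0.5078, 0.0829, 0.1221]
orientation: [-0.047, 3.14, 0.001]
contact_force: [1.9, -0.3, -2.2]
gripper_width: 0.557
grip_force: 62.7
```

move_arm([
  [[-8, -55, 0, 0, 0, 0, 0], [-8, -55, 0, 0, 0, 0, 0], [-8, -55, 0, 0, 0, 0, 0], [-7, -55, 0, 0, 0, 0, 0], [0, -24, 0, 0, 0, 0, 0], [0, 0, 0, 0, 0, 0, 0], [0, 0, -40, 0, 0, 0, 0], [0, 0, -40, 0, 0, 0, 0], [0, 0, -12, 0, 0, 0, 0], [0, 0, 0, 0, 0, 0, 0]],
])

```text
time: 36.15
eef_pos: [0.4769, -0.1589, 0.029]
orientation: [0.048, -3.14, -0.001]
contact_force: [1.0, -0.3, -1.5]
gripper_width: 0.56
grip_force: 62.6
```

move_arm([
  [[0, 0, -4, 0, 0, 0, 0], [0, 0, 0, 0, 0, 0, 0], [0, 0, 0, 0, 0, 0, 0]],
])

```text
time: 36.52
eef_pos: [0.4773, -0.1596, 0.0254]
orientation: [-0.047, 3.14, -0.0]
contact_force: [-0.0, 0.4, -1.6]
gripper_width: 0.563
grip_force: 62.7
```

Lower the last 2.5 mm, release, lift, and back the arm off clear.

move_arm([
  [[0, 0, -2.5, 0, 0, 0, 0], [0, 0, 0, 0, 0, 0, 0], [0, 0, 0, 0, 0, 0, 0.7], [0, 0, 0, 0, 0, 0, 1], [0, 0, 0, 0, 0, 0, 1], [0, 0, 0, 0, 0, 0, 1], [0, 0, 50, 0, 0, 0, 1], [0, 0, 60, 0, 0, 0, 1], [0, 0, 60, 0, 0, 0, 1], [0, 0, 50, 0, 0, 0, 1]],
])

```text
time: 37.78
eef_pos: [0.4769, -0.1596, 0.2447]
orientation: [-0.047, 3.14, -0.0]
contact_force: [0.8, 0.3, -0.2]
gripper_width: 0.998
grip_force: 0.0
```

move_arm([
  [[0, 50, 20, 0, 0, 0, 1], [0, 50, 20, 0, 0, 0, 1], [0, 0, 0, 0, 0, 0, 1], [0, 0, 0, 0, 0, 0, 1], [0, 0, 0, 0, 0, 0, 1]],
])

```text
time: 38.4
eef_pos: [0.4764, -0.0608, 0.2818]
orientation: [0.044, -3.14, 0.001]
contact_force: [0.4, 0.6, -0.4]
gripper_width: 0.998
grip_force: 0.0
```

Run:
```python
from h import *
o,_=snap('wrist','w7');print(o['time'],o['eef_pos'].round(4),o['orientation'].round(3))
np.savez('w7.npz',eef_pos=o['eef_pos'],orientation=o['orientation'])
snap('side','s7')
b=cv2.imread('pics/s7.png');cv2.imwrite('pics/s7c.png',cv2.resize(b[160:415,230:530],None,fx=2.35,fy=2.35,interpolation=cv2.INTER_CUBIC))
```

```text
38.4 [ 0.4764 -0.0608  0.2818] [ 4.40e-02 -3.14e+00  1.00e-03]
```

View pics/w7.png

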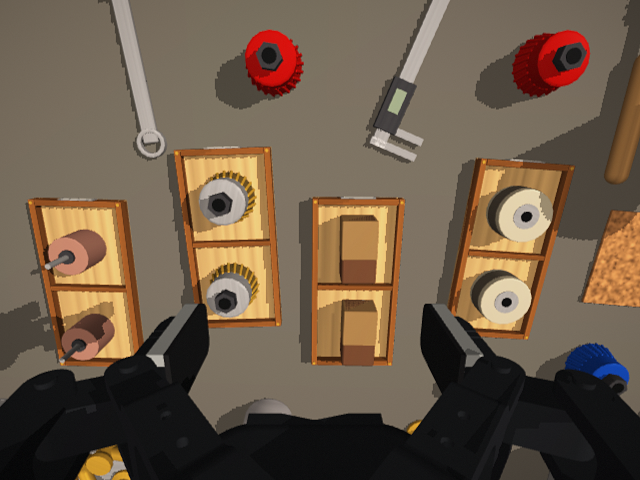

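View pics/s7c.png

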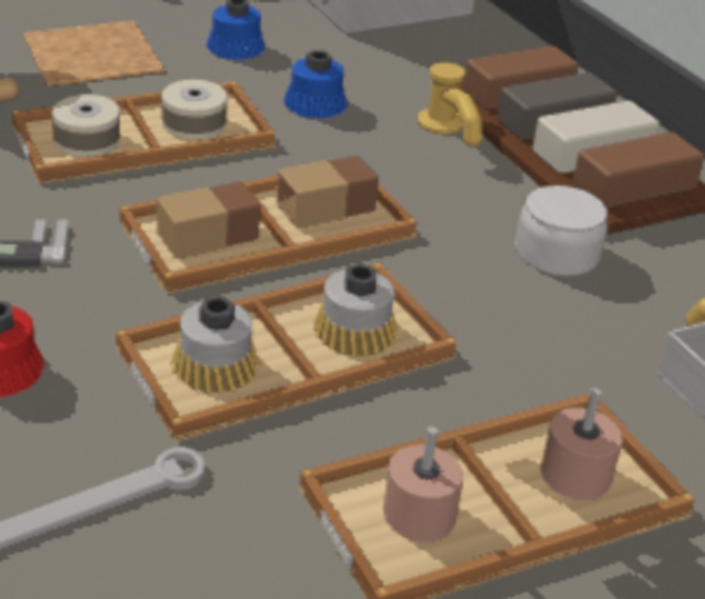

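All four lie flat and upright beside their own kind: wheel (87,122), bar (208,218), brush (216,340) and stone (424,490) in the side crop. The mat is bare.

```bash
python3 -c "
from workcell import arm
print(arm.close_job())"
```

```text
the job is handed in; nothing more can be done
None
```

The job is handed in at about 38 s of the 141 s allowed: in the last pictures the felt wheel, cup brush, mounted stone and compound bar each lay flat and upright in the front of their own tray, with the gripper clear; the hand-in returned no verdict.

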